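# Pin the brass padlock into the locking cradle

## Task

Lock the brass padlock into the grey cradle for service. First pull the red knob straight out until it stays out on its detent; then lift the brass padlock off its sloping rest, stand it upright on the open bench and let go of it; then take it again, set it down gently in the cradle with its shackle up, and push the knob fully home so that its pin goes through the shackle. Leave the blue padlock and everything else on the bench alone.

Things in the scene. Friction and masses are not known exactly. Their poses are not given: they have to be found in the camera images.
- cradle: Grey cast cradle, fixed. Origin on the bench under the centre of its pocket; z up, x from the knob side to the far side (at yaw 0 the knob points to the robot). Base 105 x 92 mm, 10 mm thick (x -61 to +44 mm). Two tall cheeks, 60 mm apart in y, 30 mm long in x, 10 mm thick, tops 72 mm above the bench, leave no room for fingers beside the padlock's width.
- cradle_floor (a point): Centre of the pocket floor, 10 mm above the bench, axes as the cradle's. Pocket 36 mm in x (between low steel lips, 5 mm thick, tops 22 mm above the bench) by 60 mm in y (between the cheeks). The padlock's underside centre belongs here, its width (y) along this y, either way round; it goes in held by the shackle, pinched front to back (along x).
- pull_knob (a joint): Travel of the red knob and its pin in m: 0 = home, 0.030 = out on the detent; positive along the cradle's -x. An over-centre spring holds it at both ends: the push or pull needed is greatest, about 7 N, at the end it leaves, and nil at 15 mm; once well past that and let go it snaps to the other end by itself.
- knob_head (a point): Centre of the red knob's round head, 36 mm diameter, 24 mm long, its axis the cradle's x; 60 mm above the bench. When home it is 82 mm on the -x side of the cradle's origin, with 18 mm free between head and bearing block; 112 mm when out. Free all round: it can be pinched across its diameter from above.
- brass_padlock: Loose padlock, 0.2 to 0.4 kg, brass body with a dark band, long steel shackle. Origin at the centre of its underside, z towards the shackle, y across its width, x through its thickness. Body 28 (x) x 50 (y) x 38 (z) mm. At the start it leans on its rest, z tilted 35 degrees from vertical towards the rest's +x, its +x face lying on the rest.
- brass_rest: Dark wooden sloping rest under the brass padlock, fixed; origin on the bench, z up, x horizontal, the way the padlock leans. Foot 90 x 60 mm and 8 mm high (x from -30 to +60 mm); the sloping back and ledge are only 30 mm wide, so 6 to 14 mm of padlock overhangs on each side. The padlock's underside centre lies 32 mm above this origin. The bench on the robot's side is open.
- pin_bearing (a point): Centre of the bearing block that carries the knob's pin, 45 mm on the knob side (-x) of the cradle's origin, 60 mm above the bench. Block 14 mm thick in x, 50 mm wide, top 72 mm above the bench. Pin: steel, 8 mm diameter, along x at this height; its tip is at cradle x = +12 mm when home (12 mm above the seated padlock's body) and -18 mm when out.
- shackle_top (a point): Top of the brass padlock's shackle crown, 88 mm above its underside on its z axis. The shackle is a U of 9 mm round steel bar in the padlock's y-z plane, legs at y = +-17 mm (25 mm clear inside).
- blue_padlock: Same shape as the brass one, blue body, on its own rest; to be left alone. Origin and axes likewise.
- blue_rest: Light wooden sloping rest under the blue padlock, fixed; same shape and axes as brass_rest.
- pin_jar: Bystander: clear jar, 64 mm diameter, 85 mm high, origin at its underside centre.
- oil_bottle: Bystander: yellow bottle, red cap, 44 mm diameter, 110 mm high, origin at its underside centre.
- screwdriver: Bystander: screwdriver lying on the left of the bench.
- chip_brush: Bystander: brush lying on the right of the bench.
- spring_cup: Bystander: orange cup, 60 mm diameter, 50 mm high, at the left.
- lock_plug: Bystander: small upright brass cylinder, 30 mm in diameter and high, at the right.

How it is judged:
By the outcome, as a careful person would: the job done as asked, in the order asked, and still so for the second after the job is handed in, with the robot touching nothing.
It also fails if it takes over 72 s, if anything falls off the work surface, if the arm or the gripper's body presses on something with over 40 N, if the wrist force passes 120 N, or if a joint passes its speed limit or range.

## Robot

A 7-joint arm with a two-finger parallel gripper is mounted at the origin on the work surface. World frame = base frame: x ahead of the robot, y to its left, z up, the work surface at z = 0. Lengths are in m, angles in degrees, forces in N, time in s.
With the tool pointing down it reaches from about 0.425 to 0.875 m from the base axis. Payload 8.4 kg.
Tool frame: the origin (TCP) lies between the finger pads; the fingertips stand 17 mm ahead of it and the grasp point (between the pads) lies 2 mm behind it (env.tcp_to_tips is the distance from the TCP to the fingertips, in m); y points along the fingers, x is the direction in which the jaws open and shut, and the axes are right-handed (so a half turn about y gives the same grasp; the last joint's range is limited). The gripper opens to 87 mm and grips with 3 to 60 N. Pads are 19 mm wide; open, the fingers measure 117 mm over their backs; the gripper's body (75 mm by 190 mm) begins 51 mm behind the grasp point.
Start: joints at [58.831, 19.091, 2.286, 83.961, -0.768, 76.965, -3.352], TCP at [0.28, -0.587, 0.201] pointing down, gripper open.
Joint ranges: [-147.57, 147.57], [-21.85, 119.76], [-74.77, 79.35], [14.55, 137.4], [-85.83, 265.84], [4.83, 119.75], [-152.11, 152.11]. Speed limits (degrees/s): [127.2, 127.2, 159.86, 159.86, 180, 180, 180].

## Interface

Orientations are given as [roll, pitch, yaw] about the fixed x, y, z axes, in that order (R = Rz(yaw) Ry(pitch) Rx(roll)).
In Python, from cell import env, open_gripper, grasp, eyes, nets gives the robot as it stands. Calls block until the motion is done:
- env.goto(position, orientation): joint-space move of the TCP to a pose.
- env.servo_line(position, orientation=None, feed=0.15): straight line of the TCP; orientation=None keeps the orientation; feed is the mean speed in m/s.
- env.movej(angles): joint-space move.
- open_gripper() and grasp(f_grip=None): open the fingers fully, or close them until they stop; f_grip is the grip in N (None keeps the last).
- env.dwell(seconds).
- env.inverse_kinematics(position, orientation): joint angles nearest the present ones, or None.
- env.read_state(): the state.
- eyes.capture(name): name is "scene" or "top" or "wrist"; returns (picture, depth): 400x640x3 uint8, red, green, blue; 400x640 float32, m along the optical axis (not along the pixel's ray), 0 where there is no reading.
- eyes.get_calibration(name): a dict with "vertical_fov" (degrees; the focal length in pixels is half the picture's height over the tangent of half this angle, whatever the lens; pixels are square), "cx", "cy" (the principal point, pixels), "extrinsics" (4x4, takes a point from world to camera coordinates). Camera axes: x right, y down, z forward; pixel columns grow to the right and rows downward; lengths in m; the calibration is good to about 2 mm. A picture is of the moment at which its call begins: read the wrist's pose just before it. get_calibration takes no time and is no camera call; for the wrist camera it gives the pose at the moment of the call.
A pose or a line that the arm cannot do raises env.Unreachable and nothing moves.
- env.job_done(): hands the job in, once; it reports no verdict.
Trained networks look in the newest picture that a camera, given by its name, has taken for a name from the list of things; names that differ only in an ending like _2 or _b are one class to them, and where a whole thing is asked for, a point or a joint stands for the part that bears it (a point fixed in the world has none). Each returns a list of dicts, best first, with "conf" (0 to 1); they miss things now and then, are a little off and sometimes report something else, mostly with a low value. They report only what shows in the picture. A call takes as long as a camera call.
- nets.search_frame(camera, name): "extent" ([left, top, right, bottom] in pixels, round what is visible of it).
- nets.masks_of(camera, name): "region" (400x640 bool, what is visible of it) and "extent" ([left, top, right, bottom] in pixels, round what is visible of it).
- nets.tip_of(camera, name): "position" ([row, column] in pixels: a listed point, or the origin of a listed thing).
The state is a dict: "t": time; "qpos": joint angles; "qvel": joint speeds; "effort": joint torques, N m; "position": TCP position; "orientation": TCP orientation; "ft_force": force on the tool from outside, world axes, zero at the start; "moment": the same for the moment, N m; "gripper_width": finger opening in m.
Only numpy, scipy, OpenCV 4.12 (cv2) and the standard library are available. Lean on these libraries where they do the work, as an engineer would, in place of code of your own. Each camera call takes 0.05 s, during which the arm holds its last target.

## Working session

There is one attempt and no reset: what is moved stays moved. The work goes in short steps, each a Python script; the robot and the scene stay as the last script left them, time stands still between calls to the robot, and variables do not carry over. Pictures are saved under pics/ and viewed, and the job is handed in when it is done.

```bash
ls; mkdir -p pics
python3 - <<'E'
from cell import env, open_gripper, grasp, eyes, nets
import cv2
for n in ["scene","top","wrist"]:
    p,d=eyes.capture(n); cv2.imwrite(f"pics/{n}0.png",p[:,:,::-1]); c=eyes.get_calibration(n); print(n,c)
    for k in ["cradle","knob_head","pull_knob","cradle_floor","pin_bearing","brass_padlock","brass_rest","shackle_top","blue_padlock"]:
        try: r=nets.tip_of(n,k); print(k,[(x["position"],round(x["conf"],2)) for x in r][:3])
        except Exception as e: print(k,e)
s=env.read_state(); print(s)
E
```

```text
pics
scene {'vertical_fov': 50.08832841832566, 'cx': 318.3643099131316, 'cy': 196.18890646893155, 'extrinsics': array([[ 0.63500191,  0.77231533,  0.01736701, -0.37323194],
       [ 0.47344102, -0.37130457, -0.79874058, -0.18473982],
       [-0.61043114,  0.51542405, -0.60142487,  1.53676198],
       [ 0.        ,  0.        ,  0.        ,  1.        ]])}
cradle [([234.1, 328.4], 0.65)]
knob_head [([201.4, 308.8], 0.53)]
pull_knob it knows: blue_padlock, blue_rest, brass_padlock, brass_rest, chip_brush, cradle, cradle_floor, knob_head, lock_plug, oil_bottle, pin_bearing, pin_jar, screwdriver, shackle_top, spring_cup
cradle_floor [([232.2, 326.8], 0.58)]
pin_bearing [([207.0, 318.6], 0.82)]
brass_padlock [([191.5, 374.9], 0.65)]
brass_rest [([200.2, 376.8], 0.74)]
shackle_top [([161.6, 382.7], 0.52)]
blue_padlock [([270.3, 247.1], 0.63), ([207.2, 319.6], 0.42)]
top {'vertical_fov': 46.154051569609706, 'cx': 318.74827432839356, 'cy': 198.29565972819333, 'extrinsics': array([[-3.31570785e-03, -9.99991940e-01, -2.26417942e-03,
         6.02554898e-04],
       [-9.85924260e-01,  3.6475300
[... 1501 characters left out ...]
top []
blue_padlock []
{'t': 1.35, 'qpos': array([58.83258063, 19.08947211,  2.28669995, 83.96067726, -0.76855205,
       76.96500864, -3.35016061]), 'qvel': array([ 0.07027808,  0.01717685, -0.05664049, -0.04900539,  0.01078349,
       -0.00061899, -0.04972324]), 'effort': array([ 1.58345880e-06, -6.56103086e+01,  1.33314751e+00, -4.04062343e+01,
       -5.98795759e-02,  3.48987558e-02,  3.20255754e-05]), 'position': array([ 0.27964474, -0.5867476 ,  0.20106753]), 'orientation': array([-8.99989249e+01, -1.08716130e-05, -6.45171688e+01]), 'ft_force': array([-0.60598542, -0.290144  , -0.96429859]), 'moment': array([ 0.0023199 ,  0.0415899 , -0.02078954]), 'gripper_width': 0.08675911458523394}
```

View images.

View pics/scene0.png

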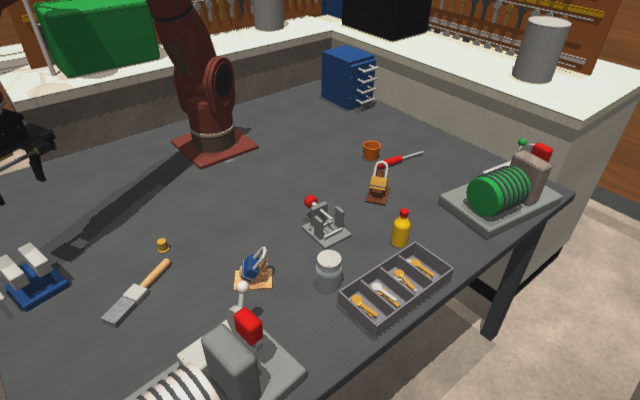

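View pics/top0.png

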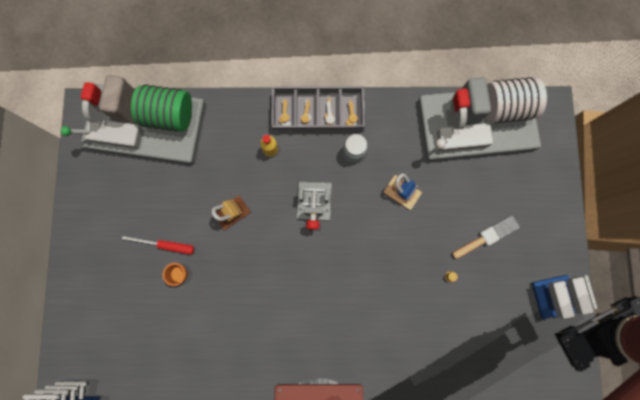

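```bash
cat > h.py <<'E'
import numpy as np, cv2
from cell import env, open_gripper, grasp, eyes, nets
from scipy.spatial.transform import Rotation as Rn
def cloud(d,c):
    f=d.shape[0]/2/np.tan(np.radians(c["vertical_fov"]/2))
    v,u=np.mgrid[0:d.shape[0],0:d.shape[1]]
    P=np.stack([(u-c["cx"])/f*d,(v-c["cy"])/f*d,d],-1)
    E=c["extrinsics"]; return (P-E[:3,3])@E[:3,:3]
def proj(p,c):
    f=200/np.tan(np.radians(c["vertical_fov"]/2)); E=c["extrinsics"]
    q=np.atleast_2d(p)@E[:3,:3].T+E[:3,3]
    return np.c_[q[:,0]/q[:,2]*f+c["cx"],q[:,1]/q[:,2]*f+c["cy"]]
def shot(n,tag):
    c=eyes.get_calibration(n); p,d=eyes.capture(n)
    cv2.imwrite(f"pics/{tag}.png",p[:,:,::-1]); np.savez(f"{tag}.npz",p=p,d=d,**c); return p,d,c
def st():
    s=env.read_state(); print("t",round(s["t"],2),"p",s["position"].round(4),"o",s["orientation"].round(1),"F",s["ft_force"].round(1),"w",round(s["gripper_width"],4)); return s
E
python3 - <<'E'
from h import *
p,d,c=shot("top","top1"); P=cloud(d,c)
for (u,v) in [(313,224),(313,200),(230,211),(219,214),(245,205),(405,190),(269,146),(355,148)]: print(u,v,P[v,u].round(3))
E
```

```text
313 224 [0.531 0.014 0.078]
313 200 [0.597 0.014 0.062]
230 211 [0.568 0.236 0.066]
219 214 [0.559 0.265 0.067]
245 205 [0.593 0.206 0.007]
405 190 [ 0.623 -0.234  0.067]
269 146 [0.743 0.133 0.08 ]
355 148 [ 0.736 -0.1    0.083]
```

Run:
```python
from h import *
s=st(); c=eyes.get_calibration("wrist"); E=c["extrinsics"]; cam=-E[:3,:3].T@E[:3,3]
R=Rn.from_euler("xyz",s["orientation"],degrees=True).as_matrix()
print("cam in tool",R.T@(cam-s["position"]),"view dir in tool",R.T@E[2,:3], "right", R.T@E[0,:3])
for yaw in (90,-90,0,180):
  for pos in ([0.5,0.013,0.25],[0.5,0.013,0.06],[0.61,0.013,0.1],[0.56,0.24,0.1],[0.45,0.15,0.1]):
    q=env.inverse_kinematics(pos,[-90,0,yaw]); print(yaw,pos,None if q is None else np.round(q))
```

```text
t 1.4 p [ 0.2796 -0.5867  0.201 ] o [-90.    0.  -64.5] F [0.1 0.3 0.9] w 0.087
cam in tool [ 0.00108958 -0.18408386  0.07076901] view dir in tool [-5.30001647e-04  9.65780310e-01 -2.59360968e-01] right [ 9.99999728e-01  3.78890583e-04 -6.32618080e-04]
90 [0.5, 0.013, 0.25] [ 31.   2. -39.  98.   2.  80.  82.]
90 [0.5, 0.013, 0.06] [ 30.  13. -41. 112.  10.  58.  75.]
90 [0.61, 0.013, 0.1] [ 24.  23. -37.  95.  15.  67.  74.]
90 [0.56, 0.24, 0.1] [ 16.  29. -57.  95.  26.  70.  44.]
90 [0.45, 0.15, 0.1] [ 28.   9. -54. 113.   8.  62.  60.]
-90 [0.5, 0.013, 0.25] [ 25.   2. -32.  99.   1.  80. -97.]
-90 [0.5, 0.013, 0.06] [  22.   12.  -31.  113.    7.   58. -102.]
-90 [0.61, 0.013, 0.1] [  16.   21.  -26.   96.   10.   66. -103.]
-90 [0.56, 0.24, 0.1] [  11.   26.  -49.   95.   21.   69. -133.]
-90 [0.45, 0.15, 0.1] [  24.    8.  -50.  113.    7.   62. -119.]
0 [0.5, 0.013, 0.25] [ 27.   2. -34.  98.   1.  80.  -7.]
0 [0.5, 0.013, 0.06] [ 25.  12. -35. 112.   8.  58. -13.]
0 [0.61, 0.013, 0.1] [ 21.  22. -33.  95.  13.  66. -15.]
0 [0.56, 0.24, 0.1] [ 17.  30. -58.  95.  27.  71. -47.]
0 [0.45, 0.15, 0.1] [ 28.   9. -54. 113.   8.  62. -30.]
180 [0.5, 0.013, 0.25] None
180 [0.5, 0.013, 0.06] None
180 [0.61, 0.013, 0.1] [ -58.   43.   78.   99.  -43.   75. -151.]
180 [0.56, 0.24, 0.1] [ 20.  32. -63.  95.  30.  72. 131.]
180 [0.45, 0.15, 0.1] [ 35.  11. -63. 112.  11.  63. 148.]
```

Run:
```python
from h import *
env.goto([0.60,0.013,0.28],[-90,0,-90]); env.dwell(0.2); st()
p,d,c=shot("wrist","w1")
for k in ["cradle","knob_head","cradle_floor","pin_bearing"]:
    print(k,[(np.round(x["position"]),round(x["conf"],2)) for x in nets.tip_of("wrist",k)])
```

```text
t 4.03 p [0.6    0.0124 0.2799] o [-90.   -0.  -90.1] F [ 0.2 -0.3  0.1] w 0.0872
cradle [(array([163., 321.]), 0.81)]
knob_head [(array([216., 130.]), 0.67), (array([219., 323.]), 0.61)]
cradle_floor [(array([160., 322.]), 0.66)]
pin_bearing [(array([198., 324.]), 0.66), (array([161., 496.]), 0.5)]
```

View pics/w1.png

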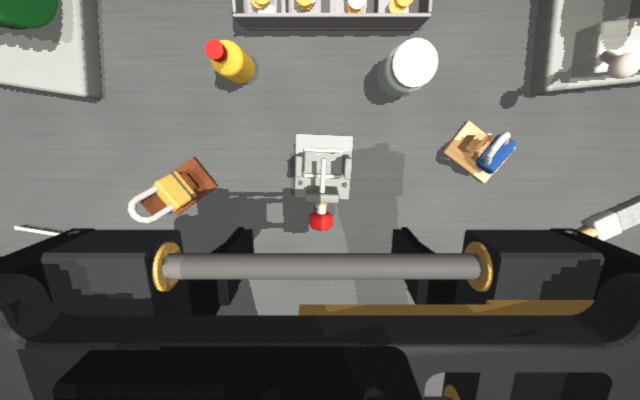

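Run:
```python
from h import *
z=np.load("w1.npz"); p=z["p"].astype(int); d=z["d"]; c={k:z[k] for k in z.files}; P=cloud(d,c)
X,Y,Z=P[...,0],P[...,1],P[...,2]
ben=(Z<0.004)&(abs(X-.6)<.1)&(abs(Y)<.3)&(d>0); print("bench z",np.median(Z[ben]))
m=(abs(X-.6)<.12)&(abs(Y-.013)<.08)&(d>0)
base=m&(Z>.006)&(Z<.014)&(X>0.54)
allc=m&(Z>.006)&(X>.5)
def rect(mm):
    a=(P[mm][:,:2]*1000).astype(np.float32); return cv2.minAreaRect(a),a.min(0),a.max(0)
print(rect(base))
red=m&(p[...,0]>120)&(p[...,1]<70); q=P[red]; print("red",red.sum(),q.min(0),q.max(0),np.median(q,0))
# head: mid of y extents, x extents for z>.06
t=m&(Z>.066)&(Z<.078)&(X>.56)
print("cheek/block tops",rect(t))
for x0 in np.arange(.5,.68,.006):
    s=m&(abs(X-x0)<.003)&(Z>.064); 
    if s.any(): print(round(x0,3),s.sum(),np.round([Y[s].min(),Y[s].max(),Z[s].max()],4))
# padlock & rest
for u in range(130,215,6):
    print(u,[tuple((P[v,u]*1000).astype(int)) for v in range(165,222,8)])
```

```text
bench z 0.0004243192134180232
(((607.2101440429688, 10.554313659667969), (92.05198669433594, 104.75101470947266), 87.47722625732422), array([553.2526, -36.6614], dtype=float32), array([660.1826  ,  57.488403], dtype=float32))
red 226 [ 0.52410835 -0.00159057  0.05714499] [0.5460851  0.03013711 0.07925109] [0.53854027 0.01796322 0.07386931]
cheek/block tops (((595.470458984375, 11.014930725097656), (79.99534606933594, 69.8839111328125), 87.727783203125), array([560.36255 , -29.539679], dtype=float32), array([631.81134,  50.46232], dtype=float32))
0.524 47 [-0.0016  0.0303  0.0783]
0.53 83 [-0.0031  0.0301  0.0793]
0.536 91 [-0.0031  0.0301  0.0795]
0.542 106 [-0.003   0.0301  0.0787]
0.548 51 [0.0045 0.0255 0.0731]
0.554 30 [0.0075 0.018  0.0686]
0.56 33 [-0.0057  0.0209  0.0714]
0.566 110 [-0.0372  0.0369  0.3766]
0.572 264 [-0.0376  0.0368  0.3844]
0.578 418 [-0.0377  0.0367  0.389 ]
0.584 261 [-0.0622  0.0134  0.3944]
0.59 1505 [-0.0647  0.0603  0.3974]
0.596 2058 [-0.0641  0.0603  0.3972]
0.602 1183 [-0.0617  0.061   0.4092]
0.608 2171 [-0.0615  0.0843  0.4142]
0.614 3653 [-0.0618
[... 4992 characters left out ...]
(201), np.int64(0)), (np.int64(596), np.int64(202), np.int64(2)), (np.int64(584), np.int64(202), np.int64(7)), (np.int64(570), np.int64(203), np.int64(7)), (np.int64(555), np.int64(207), np.int64(1)), (np.int64(541), np.int64(208), np.int64(3)), (np.int64(526), np.int64(211), np.int64(0)), (np.int64(511), np.int64(212), np.int64(0))]
214 [(np.int64(609), np.int64(192), np.int64(0)), (np.int64(596), np.int64(193), np.int64(0)), (np.int64(583), np.int64(193), np.int64(4)), (np.int64(569), np.int64(196), np.int64(0)), (np.int64(554), np.int64(197), np.int64(0)), (np.int64(540), np.int64(198), np.int64(1)), (np.int64(525), np.int64(200), np.int64(0)), (np.int64(510), np.int64(202), np.int64(0))]
```

Run:
```python
import cv2
i=cv2.imread("pics/w1.png"); a=cv2.resize(i[125:240,115:235],None,fx=3.3,fy=3.3,interpolation=2); b=cv2.resize(i[125:240,270:370],None,fx=3.3,fy=3.3,interpolation=2)
cv2.imwrite("pics/w1z.png",cv2.hconcat([a,b]))
```

```text
(no output)
```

View pics/w1z.png

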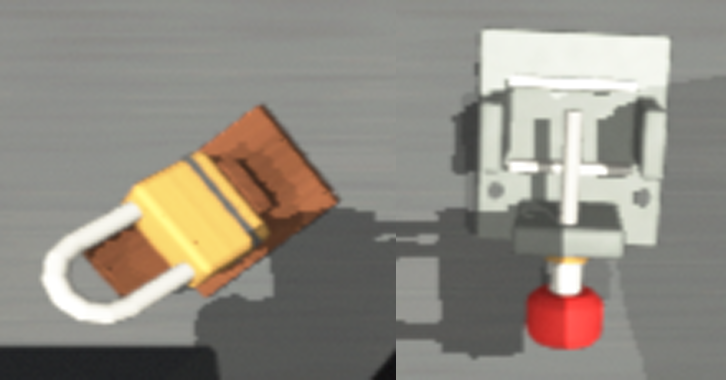

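Run:
```python
from h import *
from scipy.optimize import least_squares
z=np.load("w1.npz"); p=z["p"]; d=z["d"]; c={k:z[k] for k in z.files}; P=cloud(d,c)
hsv=cv2.cvtColor(p,cv2.COLOR_RGB2HSV)
m=np.zeros(d.shape,bool); m[150:222,125:220]=1
br=m&(hsv[...,0]>14)&(hsv[...,0]<32)&(hsv[...,1]>80)&(P[...,2]>.03)
q=P[br]; print(br.sum())
# ransac plane
rng=np.random.default_rng(0);best=None
for i in range(500):
    a=q[rng.choice(len(q),3,False)]; n=np.cross(a[1]-a[0],a[2]-a[0]); n/=np.linalg.norm(n)+1e-12; n*=np.sign(n[2]); k=abs((q-a[0])@n)<.0015
    if n[2]<0.75 and (best is None or k.sum()>best.sum()): best=k
f=q[best]; ctr=f.mean(0); n=np.linalg.svd(f-ctr)[2][2]; n*=np.sign(n[2])
print("inl",best.sum(),"n",n.round(3),"tilt of n from horiz",np.degrees(np.arcsin(n[2])),"rest yaw",np.degrees(np.arctan2(-n[1],-n[0])))
# rest foot rect
ft=m&(P[...,2]>.005)&(P[...,2]<.012); 
# in-plane frame with tilt 35
def frame(yaw):
    r=np.array([np.cos(yaw),np.sin(yaw),0]);zp=r*np.sin(np.radians(35))+[0,0,np.cos(np.radians(35))]
    xp=r*np.cos(np.radians(35))-np.array([0,0,np.sin(np.radians(35))]); return xp,np.cross(zp,xp),zp
yaw=np.arctan2(-n[1],-n[0])
xp,yp,zp=frame(yaw)
mk=nets.masks_of("wrist","brass_padlock"); print([(k["extent"],k["conf"],k["region"].sum()) for k in mk])
allp=P[m&(P[...,2]>.03)]
# front-face uv incl. dark band
on=allp[abs((allp-ctr)@n)<.002]; uv=np.c_[on@yp,on@zp]
R=cv2.minAreaRect((np.c_[f@yp,f@zp]*1000).astype(np.float32)); print("rect brass",R)
bnd=np.c_[on@yp,on@zp]*1000; print("on-plane y",np.percentile(bnd[:,0],[1,5,50,95,99]),"z",np.percentile(bnd[:,1],[1,5,50,95,99]))
R=cv2.minAreaRect(bnd.astype(np.float32)); print(R)
# shackle points
sh=m&(hsv[...,1]<60)&(P[...,2]>.06); s=P[sh]; t=np.c_[s@xp,s@yp,s@zp]*1000
print("shackle",sh.sum(),t.min(0),t.max(0)); print("face x",ctr@xp*1000)
ry=np.array([-np.sin(yaw),np.cos(yaw),0]); rx=np.array([np.cos(yaw),np.sin(yaw),0])
w=P[ft]; print("foot y",np.percentile(w@ry*1000,[1,99]),"x",np.percentile(w@rx*1000,[1,99]),cv2.minAreaRect((w[:,:2]*1000).astype(np.float32)))
print(xp,yp,zp)
```

```text
953
inl 662 n [ 0.46  -0.667  0.586] tilt of n from horiz 35.84926366411319 rest yaw 124.58951941578225
[]
rect brass ((-609.530517578125, -34.794189453125), (37.03359603881836, 48.2664909362793), 89.9610595703125)
on-plane y [-633.15033277 -630.91143482 -610.07928271 -588.11533354 -585.91798316] z [-61.7148633  -58.53307272 -36.41014035 -18.65387234 -17.29336916]
((-609.9735717773438, -39.85255432128906), (50.29898452758789, 46.521732330322266), 1.126278042793274)
shackle 579 [-570.64914068 -630.93945407  -16.7499085 ] [-121.14148916 -559.06106992  166.81205451]
face x -148.69479653383365
foot y [-640.01689555 -580.86375456] x [-172.43739547  -86.90527461] ((575.2528686523438, 241.46908569335938), (59.94923400878906, 90.8907470703125), 34.6606559753418)
[-0.46502702  0.67435891 -0.57357644] [-0.82324023 -0.56769317  0.        ] [-0.32561542  0.47219119  0.81915204]
```

```bash
cat >> h.py <<'E'
CY=-2.4; CO=np.array([.6152,.0103,0]); cx_=np.array([np.cos(np.radians(CY)),np.sin(np.radians(CY)),0])
def frame(yaw,t=35):
    yaw=np.radians(yaw);t=np.radians(t)
    r=np.array([np.cos(yaw),np.sin(yaw),0]);zp=r*np.sin(t)+[0,0,np.cos(t)]
    xp=r*np.cos(t)-np.array([0,0,np.sin(t)]); return xp,np.cross(zp,xp),zp
PO=np.array([.5825,.2297,.0325]); xp,yp,zp=frame(124.6)
def ori(x,y): return Rn.from_matrix(np.c_[x,y,np.cross(x,y)]).as_euler("xyz",degrees=True)
E
python3 - <<'E'
from h import *
o=[-90,0,CY-90]; k=CO-.082*cx_
env.goto(k+[0,0,.15],o); env.servo_line(k+[0,0,.058],feed=.1); st()
grasp(25); st()
env.servo_line(k+[0,0,.058]-.031*cx_,feed=.05); st(); env.dwell(.1); st()
shot("scene","s2")
open_gripper(); st()
env.servo_line(k+[0,0,.17]-.031*cx_,feed=.15)
for s in (1,-1):
    O=ori(s*yp,-zp); print(s,O,[None if (q:=env.inverse_kinematics(PO+zp*h,O)) is None else np.round(q) for h in (.039,.15)])
E
```

```text
t 6.03 p [0.5338 0.0138 0.0587] o [-89.9   0.  -92.4] F [-0.8 -0.  -0.3] w 0.087
t 7.56 p [0.5333 0.0138 0.058 ] o [-90.    0.  -92.4] F [-0.4 -0.1  0.4] w 0.0005
t 8.32 p [0.5025 0.0149 0.0582] o [-90.   -0.  -92.4] F [ 0.7 -0.  -0.4] w 0.0003
t 8.43 p [0.5026 0.015  0.0581] o [-90.    0.  -92.4] F [-0.3  0.3  0.5] w 0.0004
t 9.99 p [0.5023 0.015  0.058 ] o [-90.   -0.  -92.4] F [ 0.9  0.2 -0.8] w 0.0871
1 [ -55.     0.  -145.4] [array([ -3.,  43., -63.,  98.,  66.,  91., 132.]), array([ -9.,  37., -63.,  92.,  59.,  98., 134.])]
-1 [-125.     0.    34.6] [array([ -9.,  37., -52.,  98.,  60.,  85., -46.]), array([-12.,  34., -57.,  92.,  55.,  95., -44.])]
```

Run:
```python
from h import *
p,d,c=shot("scene","s3"); a=cv2.imread("pics/s2.png")[120:300,230:430]; b=cv2.imread("pics/s3.png")[120:300,230:430]
cv2.imwrite("pics/s23.png",cv2.resize(cv2.hconcat([a,b]),None,fx=2,fy=2,interpolation=2))
shot("wrist","w2"); st()
```

```text
t 10.99 p [0.5016 0.015  0.1688] o [-90.1   0.  -92.4] F [ 0.1 -1.1 -0.3] w 0.0868
```

View pics/s23.png

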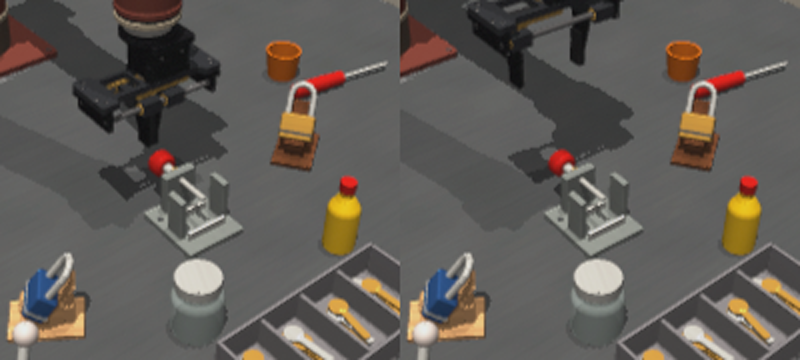

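View pics/w2.png

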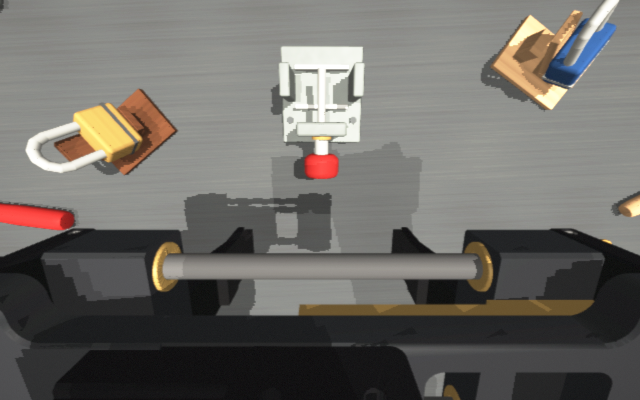

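Run:
```python
from h import *
for tag,cam in (("s2","scene"),("s3","scene")):
    z=np.load(tag+".npz"); c={k:z[k] for k in z.files}; P=cloud(z["d"],c)
    print(tag,proj([[.5025,.015,.058],[.5025,.015,.041],[.5338,.0138,.06]],c).round(1))
    rgb=z["p"].astype(int); red=(rgb[...,0]>120)&(rgb[...,1]<60); red[:,:295]=0; red[:,330:]=0; red[:185]=0;red[230:]=0
    print("red",P[red].min(0),P[red].max(0),np.median(P[red],0))
    if tag=="s2":
        for v in range(170,200,4): print(v,[tuple((P[v,u]*1000).round().astype(int).tolist()) for u in (298,302,306,310)])
z=np.load("w2.npz"); c={k:z[k] for k in z.files}; P=cloud(z["d"],c); rgb=z["p"].astype(int); red=(rgb[...,0]>120)&(rgb[...,1]<60);red[:,:250]=0;red[:,380:]=0
print("w2 red",P[red].min(0),P[red].max(0)); 
for v in range(225,300,10): print(v,[tuple((P[v,u]*1000).round().astype(int).tolist()) for u in (235,245,395,405)])
```

```text
s2 [[303.6 196.6]
 [303.6 201.4]
 [310.2 201.6]]
red [ 0.44538846 -0.00395792  0.00072331] [0.54887538 0.0877754  0.07933683] [0.53795986 0.00742392 0.0734797 ]
170 [(524, -19, 173), (529, -11, 172), (539, -5, 175), (543, 5, 172)]
174 [(532, -25, 167), (541, -20, 170), (541, -6, 164), (542, 6, 159)]
178 [(499, -1, 126), (541, -20, 157), (512, 16, 126), (518, 25, 125)]
182 [(371, 95, 1), (516, 0, 122), (515, 14, 115), (397, 122, 4)]
186 [(387, 82, 0), (508, 5, 102), (513, 15, 101), (410, 112, 0)]
190 [(402, 71, -2), (508, 5, 89), (513, 15, 87), (428, 97, 1)]
194 [(424, 54, 3), (426, 68, -2), (439, 73, 3), (444, 85, 0)]
198 [(437, 44, 1), (446, 53, 1), (531, 2, 76), (539, 9, 78)]
s3 [[303.6 196.6]
 [303.6 201.4]
 [310.2 201.6]]
red [ 0.446385   -0.00425889  0.00067724] [0.54931614 0.08777733 0.08080488] [0.53784237 0.00710416 0.07344193]
w2 red [ 5.09458580e-01 -2.54543658e-03  4.54895483e-04] [0.54613815 0.0309689  0.0775395 ]
225 [(450, 133, 1), (449, 120, 0), (441, -81, 0), (441, -94, 1)]
235 [(515, 63, 205), (514, 59, 201), (508, -30, 196), (510, -35, 201)]
245 [(514, 60, 215), (511, 57, 209), (502, -30, 198), (509, -31, 214)]
255 [(536, 39, 275), (536, 36, 275), (534, -10, 274), (534, -13, 274)]
265 [(535, 38, 278), (534, 36, 278), (532, -9, 278), (532, -12, 278)]
275 [(531, 39, 278), (531, 36, 279), (529, -9, 278), (529, -12, 279)]
285 [(499, 57, 231), (359, 131, 0), (349, -84, 0), (349, -98, 1)]
295 [(343, 147, 1), (343, 132, 1), (333, -84, 0), (332, -99, -1)]
```

Run:
```python
from h import *
print(env.tcp_to_tips,[a for a in dir(env) if a[0]!='_'])
z=np.load("s3.npz"); c={k:z[k] for k in z.files}; P=cloud(z["d"],c)
m=(abs(P[...,0]-.5016)<.03)&(abs(P[...,1]-.015)<.08)&(P[...,2]>.03)&(P[...,2]<.25)
m[190:]=0
q=P[m]; i=np.argsort(q[:,2])[:8]; print(q[i].round(3))
a=cv2.imread("pics/s3.png")[90:200,240:360]
for pt in proj([[.5016,.015-.05,.152],[.5016,.015+.05,.152],[.5016,.015,.152]],c): cv2.circle(a,(int(pt[0]-240),int(pt[1]-90)),1,(0,255,255),-1)
cv2.imwrite("pics/s3z.png",cv2.resize(a,None,fx=5,fy=5))
a=cv2.imread("pics/s2.png")[130:240,250:370]
for pt in proj([[.5025,.015,.041],[.5025,.015,.058]],c): cv2.circle(a,(int(pt[0]-250),int(pt[1]-130)),1,(0,255,255),-1)
cv2.imwrite("pics/s2z.png",cv2.resize(a,None,fx=5,fy=5))
```

```text
0.017 ['Unreachable', 'dwell', 'goto', 'inverse_kinematics', 'job_done', 'movej', 'read_state', 'servo_line', 'tcp_to_tips']
[[ 0.503 -0.035  0.19 ]
 [ 0.515  0.058  0.19 ]
 [ 0.503  0.057  0.191]
 [ 0.511 -0.038  0.192]
 [ 0.498  0.058  0.192]
 [ 0.493 -0.038  0.192]
 [ 0.513  0.06   0.192]
 [ 0.516  0.064  0.192]]
```

View pics/s3z.png

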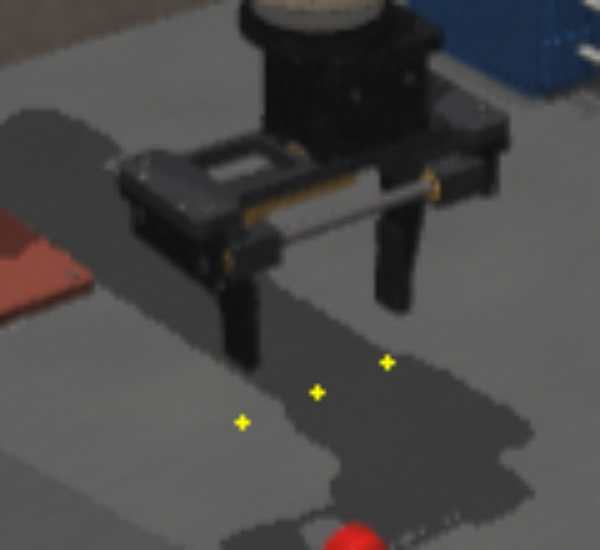

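View pics/s2z.png

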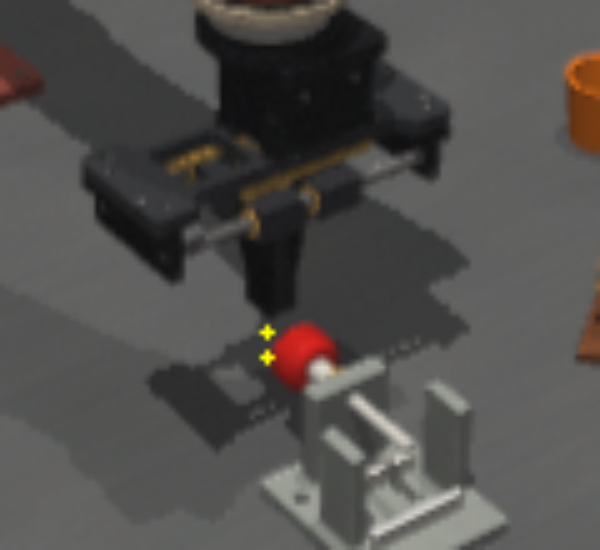

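Run:
```python
from h import *
o=[-90,0,CY-90]
env.goto([.44,.06,.05],o); env.servo_line([.44,.06,-.012],feed=.1); s=st(); f0=s["ft_force"][2]
z=-.012
for i in range(30):
    z-=.002; env.servo_line([.44,.06,z],feed=.04); s=env.read_state(); print(round(z,4),s["position"][2].round(4),s["ft_force"].round(1))
    if abs(s["ft_force"][2]-f0)>6: break
```

```text
t 12.38 p [ 0.4406  0.0601 -0.0115] o [-90.    0.  -92.4] F [ 0.7 -0.3  0.3] w 0.0871
-0.014 -0.0137 [-0.2 -0.6 -0.1]
-0.016 -0.0161 [-0.3 -0.9 -0.3]
-0.018 -0.0181 [ 0.3  0.1 -0.6]
-0.02 -0.0201 [ 0.4 -0.6  0. ]
-0.022 -0.0211 [-4.9 -1.3 17.8]
```

```bash
cat >> h.py <<'E'
D=.0375
def ty(o): return Rn.from_euler("xyz",o,degrees=True).as_matrix()[:,1]
def G(p,o): env.goto(np.array(p)+D*ty(o),o)
def L(p,o,feed=.15): env.servo_line(np.array(p)+D*ty(o),o,feed=feed)
E
python3 - <<'E'
from h import *
o=[-90,0,CY-90]; k=CO-.082*cx_
L([.44,.06,.05],o,.2)
G(k+[0,0,.11],o); L(k+[0,0,.058],o,.15); st()
grasp(30); st()
L(k+[0,0,.058]-.031*cx_,o,.06); st(); env.dwell(.1); st()
open_gripper(); st()
L(k+[0,0,.12]-.031*cx_,o,.2)
p,d,c=shot("wrist","w3"); P=cloud(d,c); rgb=p.astype(int); red=(rgb[...,0]>120)&(rgb[...,1]<60);red[:,:250]=0;red[:,380:]=0; red&=P[...,2]>.05
print("red",P[red].min(0),P[red].max(0))
E
```

```text
t 15.01 p [0.5325 0.0143 0.0203] o [-90.1   0.  -92.3] F [0.6 0.2 0.8] w 0.0872
t 15.93 p [0.5333 0.0149 0.0205] o [-90.    0.1 -92.4] F [ 0.4  5.2 -0.6] w 0.0344
t 16.59 p [0.5033 0.0162 0.0206] o [-89.9   0.1 -92.4] F [ 4.8  6.  -6.4] w 0.0347
t 16.69 p [0.5033 0.0162 0.0206] o [-89.9   0.1 -92.4] F [ 3.9  6.  -5.1] w 0.0342
t 17.78 p [0.5023 0.015  0.0205] o [-90.    0.  -92.4] F [-0.5  0.9 -0. ] w 0.0869
red [ 0.49188137 -0.00114095  0.0543459 ] [0.57360511 0.03205769 0.26720906]
```

View pics/w3.png

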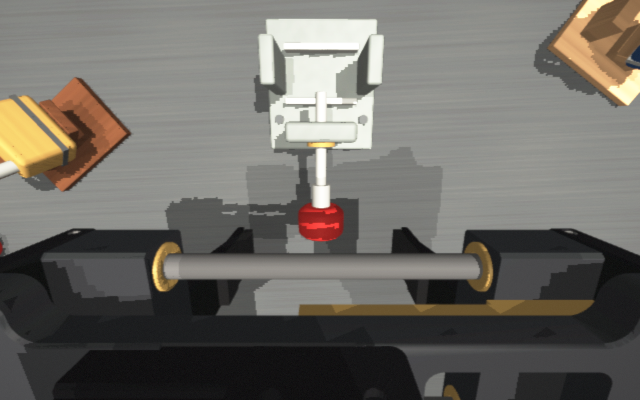

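Run:
```python
from h import *
z=np.load("w3.npz"); c={k:z[k] for k in z.files}; P=cloud(z["d"],c);X,Y,Z=[P[...,i] for i in range(3)]
m=np.zeros(Z.shape,bool); m[10:160,250:390]=1; m&=z["d"]>0
r=lambda mm: (cv2.minAreaRect((P[mm][:,:2]*1000).astype(np.float32)),mm.sum())
print("base",r(m&(Z>.006)&(Z<.014))); print("tops",r(m&(Z>.068)&(Z<.076)))
ch=m&(Z>.068)&(Z<.076)&(X>.59); print("cheeks",r(ch))
lip=m&(Z>.018)&(Z<.026)&(abs(Y-.01)<.025); q=P[lip]; print("lips x", *[ (a[:,0].min().round(4),a[:,0].max().round(4),len(a)) for a in (q[q[:,0]<.615],q[q[:,0]>.615])])
for s in (1,-1):
    O=ori(s*yp,-zp); print(s,O,[None if (q:=env.inverse_kinematics(PO+zp*h-D*zp,O)) is None else np.round(q) for h in (.039,.1)])
for y in (90,-90): print(y,np.round(env.inverse_kinematics([.45,.14,.001],[-90,0,y])))
```

```text
base (((607.2251586914062, 10.463878631591797), (92.28648376464844, 104.16061401367188), 87.5785903930664), np.int64(8868))
tops (((595.5806884765625, 11.169612884521484), (80.39088439941406, 69.59403991699219), 87.73194122314453), np.int64(3188))
cheeks (((615.2955322265625, 10.388790130615234), (80.39088439941406, 30.133445739746094), 87.73194122314453), np.int64(1626))
lips x (np.float64(0.5913), np.float64(0.598), 325) (np.float64(0.6322), np.float64(0.6392), 506)
1 [ -55.     0.  -145.4] [array([ -1.,  46., -63.,  99.,  70.,  90., 131.]), array([ -4.,  41., -63.,  97.,  64.,  92., 132.])]
-1 [-125.     0.    34.6] [array([ -9.,  38., -50., 100.,  62.,  82., -46.]), array([-10.,  36., -53.,  97.,  58.,  87., -45.])]
90 [ 33.  22. -62. 118.  24.  54.  47.]
-90 [  10.   14.  -36.  119.   11.   50. -122.]
```

```bash
sed -i 's/CY=-2.4; CO=np.array(\[.6152,.0103,0\])/CY=-2.35; CO=np.array([.6153,.0104,0])/' h.py
python3 - <<'E'
from h import *
O=ori(-yp,-zp)
G(PO+zp*.12,O); L(PO+zp*.039,O,.12); st()
shot("scene","s4")
grasp(30); s=st()
a=cv2.imread("pics/s4.png")[100:240,320:460]; cv2.imwrite("pics/s4z.png",cv2.resize(a,None,fx=4,fy=4))
E
```

```text
t 20.18 p [0.5819 0.2312 0.034 ] o [-125.    -0.    34.6] F [-0.7 -0.4  0.9] w 0.0874
t 20.95 p [0.5821 0.2305 0.0338] o [-125.    -0.    34.6] F [ 0.9  0.  -0.2] w 0.0498
```

View pics/s4z.png

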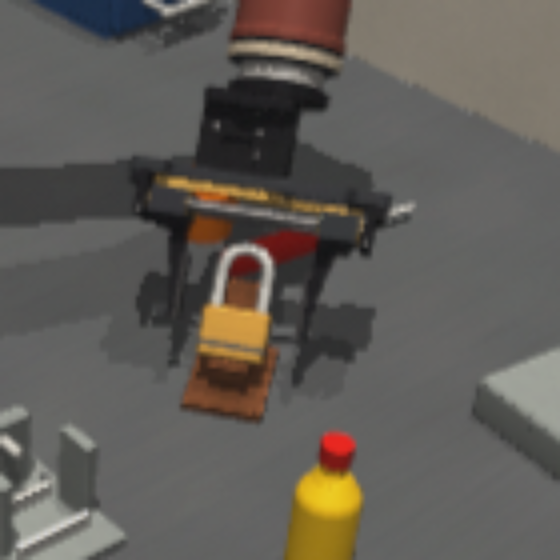

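Run:
```python
from h import *
O=ori(-yp,-zp); 
L(PO+zp*.039+[0,0,.08],O,.15); s=st()
o=[-90,0,90]; b=np.array([.47,.13,0])
G(b+[0,0,.10],o); s=st(); shot("scene","s5")
L(b+[0,0,.044],o,.12); f0=env.read_state()["ft_force"][2]
for z in (.042,.040,.0385,.037,.0355):
    L(b+[0,0,z],o,.03); s=env.read_state(); print(z,s["position"].round(4),s["ft_force"].round(1))
    if s["ft_force"][2]-f0>3: break
shot("scene","s6")
A=[cv2.imread(f"pics/{t}.png")[90:230,270:410] for t in ("s5","s6")]; cv2.imwrite("pics/s56.png",cv2.resize(cv2.hconcat(A),None,fx=2.8,fy=2.8)); st()
```

```text
t 21.63 p [0.5817 0.23   0.1131] o [-125.     0.    34.6] F [ 0.6 -0.2 -3.2] w 0.0494
t 23.06 p [0.4699 0.1302 0.0623] o [-90.   0.  90.] F [ 0.1  0.4 -3.3] w 0.0497
0.042 [0.4704 0.13   0.005 ] [ 0.  -0.3 -2.1]
0.04 [0.47   0.1299 0.0025] [-0.3  0.5 -3.7]
0.0385 [0.4703 0.1301 0.0014] [-2.4 -0.6  5.3]
t 24.52 p [0.4703 0.1301 0.0014] o [-90.   0.  90.] F [-1.5 -0.6  5.6] w 0.0497
```

View pics/s56.png

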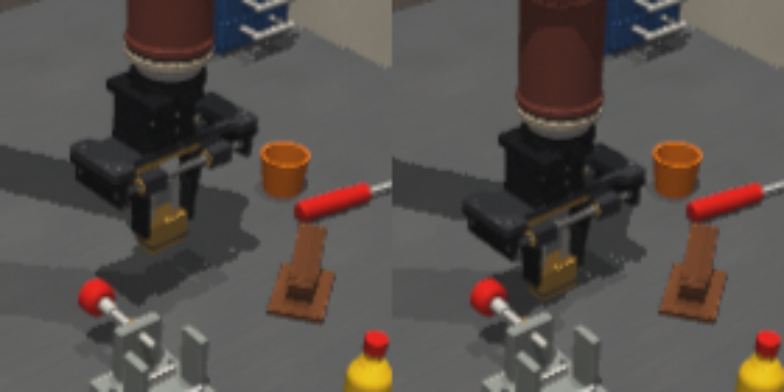

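Run:
```python
from h import *
o=[-90,0,90]; b=np.array([.47,.13,0])
open_gripper(); env.dwell(.1); st(); L(b+[0,0,.16],o,.2)
env.dwell(.1)
p,d,c=shot("wrist","w7"); st(); shot("scene","s7")
```

```text
t 25.52 p [0.47  0.13  0.001] o [-90.  -0.  90.] F [-0.3  0.2 -0.3] w 0.087
t 26.43 p [0.4692 0.1298 0.1213] o [-89.9  -0.   90. ] F [ 0.2 -0.2 -0.1] w 0.0871
```

View pics/w7.png

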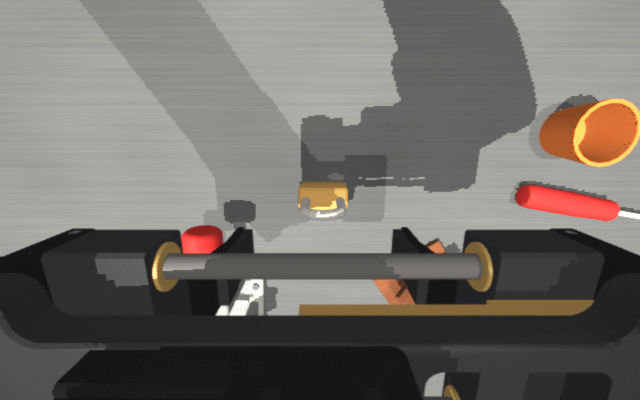

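View pics/s7.png

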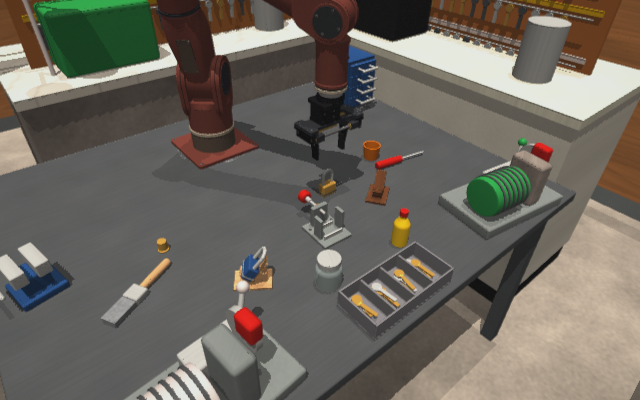

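Run:
```python
from h import *
z=np.load("w7.npz"); c={k:z[k] for k in z.files}; P=cloud(z["d"],c); X,Y,Z=[P[...,i] for i in range(3)]
m=np.zeros(Z.shape,bool); m[170:228,285:360]=1
r=lambda mm: (cv2.minAreaRect((P[mm][:,:2]*1000).astype(np.float32)),mm.sum())
print("body top",r(m&(Z>.034)&(Z<.041))); print("crown",r(m&(Z>.075)&(Z<.095)),Z[m].max())
for y in (0,180,CY): print(y,env.inverse_kinematics([.47,.13,.05],[-90,0,y]), env.inverse_kinematics([.6153,.01,.06],[-90,0,y]))
```

```text
body top (((466.7178649902344, 129.32073974609375), (50.196346282958984, 23.462385177612305), 86.9180679321289), np.int64(895))
crown (((469.44854736328125, 129.3504180908203), (8.995783805847168, 37.975032806396484), 0.03233635798096657), np.int64(459)) 0.3054032132689401
0 [ 25.7572278   14.62028477 -51.04502717 113.98719562  13.46905446
  57.4281169  -31.70993407] [ 27.18227024  27.07402485 -41.13446817  96.39440486  19.47426543
  63.9067858  -19.5305738 ]
180 [ 42.89410937  25.19803548 -73.87735261 113.46456051  27.58227916
  62.0472883  136.85169091] [ 45.88158483  42.73199121 -72.46396635  95.5796452   42.29622862
  74.04355287 145.11618288]
-2.35 [ 25.47673654  14.5314251  -50.71491518 113.99732061  13.32852585
  57.39642467 -33.94722723] [ 26.90045154  26.96205328 -40.74543668  96.40821668  19.25054786
  63.84266573 -21.7214186 ]
```

Run:
```python
from h import *
o=[-90,0,0]; b=np.array([.4695,.1294,0])
G(b+[0,0,.15],o); L(b+[0,0,.083],o,.15); s=st(); grasp(35); st()
L(b+[0,0,.20],o,.2); s=st()
o2=[-90,0,CY]
G(CO+[0,0,.20],o2); env.dwell(.1); st(); shot("scene","s8"); shot("wrist","w8"); shot("top","t8")
A=[cv2.imread("pics/s8.png")[90:270,250:430],cv2.imread("pics/t8.png")[110:290,220:400]]; cv2.imwrite("pics/st8.png",cv2.resize(cv2.hconcat(A),None,fx=2.2,fy=2.2))
```

```text
t 28.42 p [0.4697 0.1298 0.0459] o [-90.  -0.   0.] F [-0.5  0.2  0.9] w 0.0869
t 29.67 p [0.4694 0.1294 0.0455] o [-90.   0.   0.] F [0.  0.7 0.8] w 0.008
t 30.4 p [0.4688 0.1289 0.1614] o [-90.    0.1  -0. ] F [-0.  -0.8 -3.8] w 0.0082
t 31.27 p [0.6146 0.0117 0.162 ] o [-90.    0.1  -2.2] F [-0.2  1.7 -2.9] w 0.0083
```

View pics/st8.png

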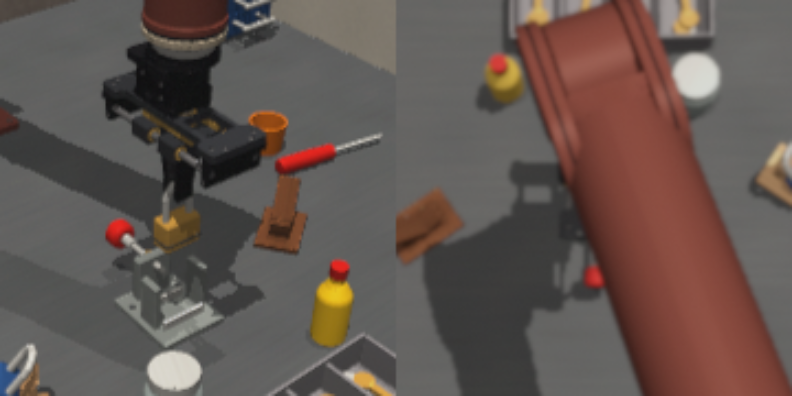

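View pics/w8.png

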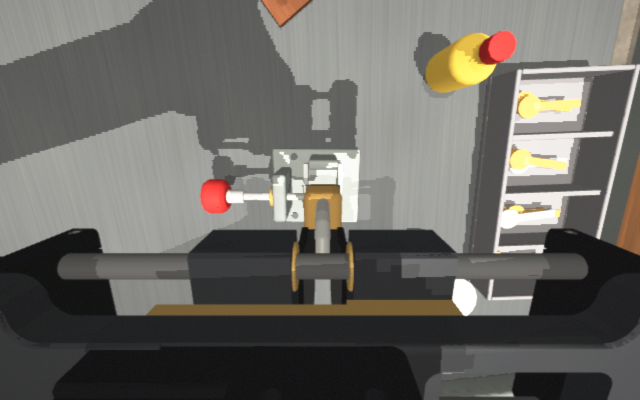

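Run:
```python
from h import *
st()
z=np.load("w8.npz"); c={k:z[k] for k in z.files}; P=cloud(z["d"],c); X,Y,Z=[P[...,i] for i in range(3)]
hsv=cv2.cvtColor(z["p"],cv2.COLOR_RGB2HSV)
m=np.zeros(Z.shape,bool); m[180:232,295:345]=1; m&=(hsv[...,0]>8)&(hsv[...,0]<32)&(hsv[...,1]>80)&(Z>.09)&(Z<.2)
q=P[m]; print(m.sum(),"min",q.min(0).round(4),"max",q.max(0).round(4)); 
t=q[q[:,2]>q[:,2].max()-.004]; print("top",t.min(0).round(4),t.max(0).round(4)); print(cv2.minAreaRect((q[:,:2]*1000).astype(np.float32)))
```

```text
t 31.43 p [0.615  0.0113 0.1628] o [-90.   -0.   -2.3] F [ 0.4 -0.  -2.8] w 0.0077
1162 min [0.6015 0.0096 0.1292] max [0.6294 0.0369 0.195 ]
top [0.6201 0.0247 0.1922] [0.6203 0.0262 0.195 ]
((615.5857543945312, 23.229055404663086), (27.0145320892334, 26.864822387695312), 87.11549377441406)
```

Run:
```python
from h import *
o2=[-90,0,CY]; C=CO+[0,-.001,0]
L(C+[0,0,.13],o2,.15); L(C+[0,0,.097],o2,.08); s=env.read_state(); f0=s["ft_force"]; print(f0.round(1),s["position"].round(4))
for z in (.0955,.0945,.0935,.0925,.0915,.0905):
    L(C+[0,0,z],o2,.02); s=env.read_state(); print(z,s["position"].round(4),s["ft_force"].round(1))
    if s["ft_force"][2]-f0[2]>3: break
shot("scene","s9"); shot("wrist","w9"); st()
a=cv2.imread("pics/s9.png")[110:270,250:410]; b=cv2.imread("pics/w9.png")[130:290,240:400]; cv2.imwrite("pics/sw9.png",cv2.resize(cv2.hconcat([a,b]),None,fx=2.4,fy=2.4))
```

```text
[ 0.2  0.2 -3.2] [0.6151 0.0095 0.0592]
0.0955 [0.6155 0.0094 0.0583] [ 0.3  0.6 -3.4]
0.0945 [0.6153 0.0094 0.0571] [ 0.2  0.7 -3.1]
0.0935 [0.6152 0.0094 0.0559] [ 0.1 -0.3 -2.7]
0.0925 [0.6158 0.0094 0.0555] [-0.3 -0.2  2.6]
t 33.7 p [0.6158 0.0094 0.0556] o [-90.   -0.1  -2.4] F [-0.5 -0.3  3.4] w 0.0083
```

View pics/sw9.png

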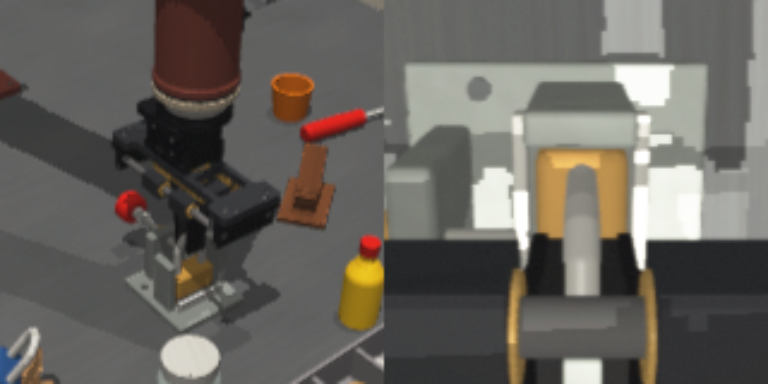

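Run:
```python
from h import *
o2=[-90,0,CY]; C=CO+[0,-.001,0]
open_gripper(); s=st(); L(C+[0,0,.17],o2,.2)
o=[-90,0,CY-90]; k=CO-.1125*cx_+np.array([0,.001,0])
G(k+[0,0,.15],o); env.dwell(.1); shot("wrist","w10"); shot("scene","s10"); st()
a=cv2.imread("pics/s10.png")[110:270,250:410]; b=cv2.imread("pics/w10.png")[0:260,190:450]; b=cv2.resize(b,(160,160)); cv2.imwrite("pics/sw10.png",cv2.resize(cv2.hconcat([a,b]),None,fx=2.4,fy=2.4))
```

```text
t 35.12 p [0.6153 0.0094 0.055 ] o [-90.   -0.   -2.4] F [ 0.8  0.8 -0.4] w 0.0869
t 37.16 p [0.503  0.0161 0.1124] o [-90.    0.  -92.3] F [-0.2 -0.1 -0.2] w 0.0872
```

View pics/sw10.png

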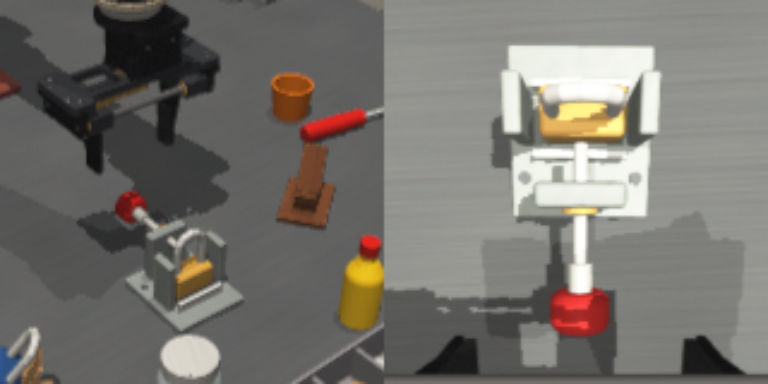

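View pics/w10.png

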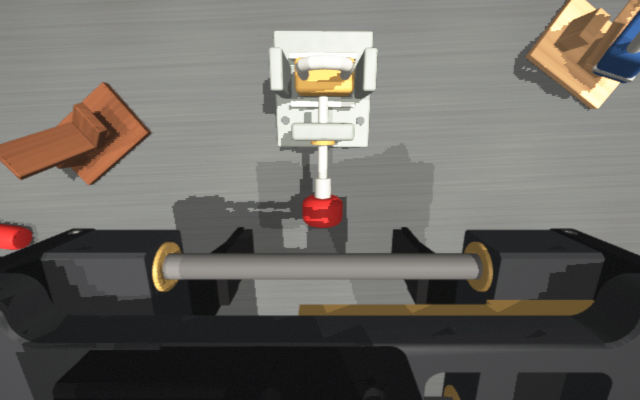

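Padlock is seated upright between the cheeks (wrist view around (325,75)), and the knob is still out at (322,210). Now I'll push it home.

Run:
```python
from h import *
o=[-90,0,CY-90]; k=CO-.1125*cx_+np.array([0,.001,0])
L(k+[0,0,.058],o,.15); grasp(30); st()
L(k+[0,0,.058]+.031*cx_,o,.06); st(); env.dwell(.1); st()
open_gripper(); L(k+[0,0,.15]+.020*cx_,o,.2); env.dwell(.1)
p,d,c=shot("wrist","w11"); shot("scene","s11"); st()
P=cloud(d,c); rgb=p.astype(int); red=(rgb[...,0]>120)&(rgb[...,1]<60);red[:,:250]=0;red[:,380:]=0; red&=(P[...,2]>.05)&(P[...,2]<.1)
print("red",P[red].min(0),P[red].max(0),"expect x",(CO-.094*cx_)[0],(CO-.070*cx_)[0])
a=cv2.imread("pics/s11.png")[140:270,270:400]; b=cv2.imread("pics/w11.png")[80:210,260:390]; cv2.imwrite("pics/sw11.png",cv2.resize(cv2.hconcat([a,b]),None,fx=3,fy=3))
```

```text
t 38.84 p [0.5029 0.0163 0.0205] o [-90.    0.  -92.3] F [-0.1  0.6 -0. ] w 0.0345
t 39.51 p [0.5329 0.0149 0.0203] o [-90.2  -0.  -92.3] F [-6.7  1.6  6.7] w 0.0343
t 39.61 p [0.5329 0.0149 0.0204] o [-90.1  -0.  -92.3] F [-6.5  1.4  6.4] w 0.0344
t 41.52 p [0.522  0.0152 0.111 ] o [-90.1   0.  -92.3] F [ 0.2  0.7 -0.6] w 0.0872
red [ 0.52257449 -0.00316366  0.05583796] [0.54625265 0.03114291 0.07964092] expect x 0.5213790546525319 0.545358870485928
```

View pics/sw11.png

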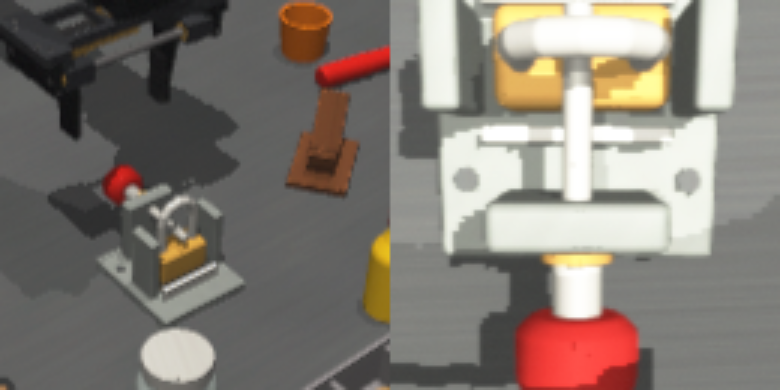

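Run:
```python
from h import *
env.job_done(); st()
```

```text
the job is handed in; nothing more can be done
the job is handed in; nothing more can be done
```

The brass padlock is locked upright in the cradle with the pin through its shackle. I handed the job in at about 42 s of the 72 s allowed.

- **Sequence:** I pulled the knob out to its detent. I then lifted the padlock off its rest, stood it upright on the open bench and let go of it. After that I took it again by the shackle, set it down in the pocket at about 6 N of contact force, and pushed the knob home.
- **Last checks:** The wrist picture shows the pin through the shackle. The knob head measures x 0.523 to 0.546 m, against 0.521 to 0.545 m expected when home and within 2 mm of where it started. The gripper was open and clear above the knob.
- **Disagreement found:** The first try at the knob closed on nothing, without touching anything. The real fingertips sit about 21 mm behind the reported TCP, not 17 mm ahead of it. I confirmed this with a gentle touch on the bench (about 18 N) and corrected every later move by 37.5 mm.
- **Not checked:** I took no final measurement of the blue padlock or the other items. The arm was never moved onto them, and those in view in the later pictures looked undisturbed.

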